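# Clear the squaring jig and hold a marble plinth in its corner

## Robot

A 6-joint arm with a two-finger parallel gripper is mounted at the origin on the work surface. World frame = base frame: x ahead of the robot, y to its left, z up, the work surface at z = 0. Lengths are in m, angles in rad, forces in N, time in s.
With the tool pointing down it reaches from about 0.3 to 0.775 m from the base axis. Payload 14.6 kg.
Tool frame: the origin (TCP) lies midway between the tips of the shut fingers; the grasp point (between the pads) lies 19 mm behind it (ctrl.grip_depth is the z of the grasp point in the tool frame, in m); z points along the fingers, y is the line along which they close (so a half turn about z gives the same grasp; the last joint's range is limited). The gripper opens to 94 mm and grips with 3 to 60 N. Pads are 16 mm wide; open, the fingers measure 119 mm over their backs; the gripper's body (75 mm by 177 mm) begins 78 mm behind the grasp point.
Start: joints at [-1.194, 0.3, 1.521, -0, 1.321, -0.067], TCP at [0.236, -0.497, 0.179] pointing down, gripper open.
Joint ranges: [-3.03, 3.03], [-0.79, 2.21], [0.23, 2.52], [-1.04, 4.18], [0, 3.07], [-2.55, 2.55]. Speed limits (rad/s): [2.22, 2.22, 2.57, 3.14, 3.14, 3.14].

## Interface

Orientations are given as [roll, pitch, yaw] about the fixed x, y, z axes, in that order (R = Rz(yaw) Ry(pitch) Rx(roll)).
In Python, from station import ctrl gives the robot as it stands. The module is installed in compiled form; this text tells all that it offers.
- The arm moves only by the tool carry_out, never from a script. Its argument "commands" is a list of rows, each a list of 3 entries, a list of its own where there are three numbers: the closure, from 0 (fully open) to 1 (shut), then the shift along the tool's x, y, z in mm, then the turn, a rotation vector about the tool's x, y, z in rad. In form: [[gripper, [tx, ty, tz], [wx, wy, wz]], ...]. A call has 1 to 10 rows; each row shifts and turns the commanded pose from where the row before left it, along the tool's axes as they then stand; what a row does not reach is not made up. A row lasts 1/8 s, in which the tool goes at most 62.5 mm and 10.7 degrees, less where a joint would pass 70% of its speed; a pose out of reach is approached as far as the arm can. A call with a gripper value outside its range is refused whole. The fingers move at their own pace and stop on an object; "squeeze" is the grip in N (left out, the last holds). Time passes only in rows, so rows that do not move let the fingers close. It gives the time, the measured TCP pose, the force, the opening and the grip force at its end, in the units of the state.
- ctrl.get_obs(): the state, without advancing time (a new reading comes with each control period).
- ctrl.camera(name): name is "scene" or "top" or "wrist"; returns a dict with "img" (420x560x3 uint8, blue, green, red), "camera_matrix" (3x3 intrinsics, pixels), "rvec" (rotation vector, rad) and "tvec" (3), from world to camera coordinates, as OpenCV has them. Camera axes: x right, y down, z forward; pixel columns grow to the right and rows downward; lengths in m; the calibration is good to about 2 mm. A picture is of the moment at which its call begins. There is no depth.
- ctrl.hand_in(): hands the job in; it is judged then, once.
Trained networks look in the newest picture that a camera, given by its name, has taken for a name from the list of things; names that differ only in an ending like _2 or _b are one class to them, and where a whole thing is asked for, a point or a joint stands for the part that bears it (a point fixed in the world has none). Each returns a list of dicts, best first, with "score" (0 to 1); they miss things now and then, are a little off and sometimes report something else, mostly with a low value. They report only what shows in the picture. A call takes as long as a camera call.
- ctrl.outline_of(thing, camera): "region" (420x560 bool, what is visible of it).
- ctrl.place_of(thing, camera): "at" ([x, y, z] in m, in world coordinates, good to about 4 mm: a listed point, or the origin of a listed thing).
The state is a dict: "time_s": time; "qpos": joint angles; "joint_vel": joint speeds; "tau": joint torques, N m; "ee_pos": TCP position; "eef_rot": TCP orientation; "force": force on the tool from outside, world axes, zero at the start; "moment": the same for the moment, N m; "grip_width": finger opening in m; "grip_force": force on a finger pad.
Only numpy, scipy, OpenCV 4.12 (cv2) and the standard library are available. Lean on these libraries where they do the work, as an engineer would, in place of code of your own. Each camera call takes 0.05 s, during which the arm holds its last target. There are 200 camera calls.

## Task

Clear the squaring jig: take the blue tool caddy off it and hang it by its handle on the brass hook, and let go of it. Then set the white marble plinth upright on the jig's bed and press it into the corner, flush against both aluminium stops at once, with a firm push on each. Finish still holding the plinth pressed there, and leave the dark plinth, the small sculpture and the black bowl where they are.

Things in the scene. Friction and masses are not known exactly. Their poses are not given: they have to be found in the camera images.
- jig: Fixed squaring jig on the table: a square plywood bed 170 x 170 mm, 12 mm thick, with two low aluminium stops on it. Origin: centre of the bed's underside, on the table. Its x axis points to the far stop, its y axis away from the right stop, z up.
- stop_far: Aluminium bar along the jig's +x edge, screwed to the bed and rigid: 15 mm thick (x), 170 mm long (y), standing 20 mm above the bed. Origin: centre of its underside, on the bed's top. The face that the plinth presses against is the plane x = +70 mm in the jig's frame.
- stop_right: Aluminium bar along the jig's -y edge, rigid: 155 mm long (x), 15 mm thick (y), standing 20 mm above the bed. Origin: centre of its underside. The face that the plinth presses against is the plane y = -70 mm in the jig's frame.
- jig_corner (a point): The inner corner where the two stops' faces meet, on the top of the bed (12 mm above the table). Same axes as the jig. A plinth fully in the corner has its origin 25 mm back along -x and 25 mm along +y from here, at the same height.
- caddy: Loose blue open tool caddy (200 g nominal), standing on the jig's bed in the way of the corner: tray 60 mm (x) x 120 mm (y) x 42 mm high, a few tools fixed in it. A rigid steel handle, a round rod 8 mm thick in the shape of an upside-down U, rises in the middle of it: two uprights at y = -57 and +57 mm and a straight horizontal top bar between them, along the caddy's y. Origin: centre of the underside; z up.
- caddy_bar (a point): Middle of the caddy handle's top bar, on the rod's centre line, 125 mm above the caddy's underside; the bar's underside is 79 mm above the tray's rim. Same axes as the caddy. The hook takes the bar near here, so grip the bar to one side, about 34 mm along y, to leave the middle free.
- hook: Fixed hook stand: round steel foot 100 mm across and 10 mm thick, upright post 14 mm thick, its top at 225 mm, with a brass hook of 8 mm rod that springs from the post near its top and points along the stand's -x (towards the robot's side). Origin: centre of the foot's underside, on the post's axis; z up.
- hook_seat (a point): Lowest point of the hook's trough, on the upper surface of the rod, 50 mm from the post's axis along the stand's -x and 196 mm above the table. Same axes as the stand. The hook rises on both sides of it: the free tip is 30 mm further along -x and tops out at 218 mm; the underside of the rod is at 188 mm. A bar hung here lies across the hook, along the stand's y, its centre line 4 to 6 mm above this point.
- plinth: Loose white marble plinth: 50 x 50 mm square, 66 mm tall, 450 g nominal, with a brass pin 8 mm thick standing 14 mm up from the middle of its top. Origin: centre of the underside; z up, x and y square to its sides. All four sides are alike: any may face a stop.
- dark_plinth: Bystander: loose dark plinth, 50 x 50 x 66 mm, with a white faceted stone on it, about 125 mm tall in all. It may stand in either of two places beside the jig, the white plinth in the other. Origin: centre of the underside.
- sculpture: Bystander: small marble form on a wooden foot 60 x 60 mm, 122 mm tall. Origin: centre of the underside.
- bowl: Bystander: black bowl 110 mm across, 35 mm high. Origin: centre of the underside.

How it is judged:
On the way:
1. the caddy hangs by its handle on the hook, let go (contact force between caddy and hook above 0.8 N and distance between caddy_bar and hook_seat below 0.025 m and contact force between the fingers and caddy below 0.1 N and height (world z) of caddy above 0.05 m), for 0.5 s.
At the end, for the whole second after the job is handed in: Caddy hangs let go on the hook by its bar (middle within 25 mm of the seat, over 0.8 N on the hook, underside over 50 mm up). White plinth held by the fingers, upright on the bed, within 4 mm of the corner seat on each axis, square within 0.05 rad, pressing each stop with over 2 N (all of step 1 and x of plinth in the frame of jig_corner between -0.029 and -0.021 m and y of plinth in the frame of jig_corner between 0.021 and 0.029 m and z of plinth in the frame of jig_corner between -0.004 and 0.004 m and angle between plinth's own z axis and vertical below 0.05 rad and (angle between the x axis of plinth and the x axis of jig, either way round below 0.05 rad or angle between the x axis of plinth and the y axis of jig, either way round below 0.05 rad) and contact force between plinth and stop_far above 2 N and contact force between plinth and stop_right above 2 N and contact force between the fingers and plinth above 1 N); the arm keeps its last pose, push and grip.
It fails at once if the dark plinth is shifted more than 30 mm or tipped (distance of dark_plinth from where it was at the start of the episode above 0.03 m or angle between dark_plinth's own z axis and vertical above 0.4 rad).
It fails at once if the small sculpture is shifted more than 30 mm or tipped (distance of sculpture from where it was at the start of the episode above 0.03 m or angle between sculpture's own z axis and vertical above 0.4 rad).
It fails at once if the black bowl is shifted more than 30 mm or tipped (distance of bowl from where it was at the start of the episode above 0.03 m or angle between bowl's own z axis and vertical above 0.4 rad).
It also fails if it takes over 72 s, if anything falls off the work surface, if the arm or the gripper's body presses on something with over 40 N, if the wrist force passes 120 N, or if a joint passes its speed limit or range.

## Working session

There is one attempt and no reset: what is moved stays moved. The work goes in short steps, Python scripts to look and compute and a tool call to move; the robot and the scene stay as the last step left them, time stands still between calls to the robot, and variables do not carry over. Pictures are saved under pics/ and viewed, at most 10 in all, crops included, and the job is handed in when it is done.

Besides the shell and the picture viewer there is one more tool, called after "Call:" as name(argument=value, ...) on one line, values as JSON. carry_out: Moves the arm, as the interface text tells. Its arguments: {"type":"object","properties":{"commands":{"type":"array","items":{"type":"array"}},"squeeze":{"type":"number"}},"required":["commands"]}

```bash
mkdir -p pics
cat > h.py <<'E'
from station import ctrl
import numpy as np, cv2
from scipy.spatial.transform import Rotation as R
def proj(c,P):
    return cv2.projectPoints(np.array(P,float).reshape(-1,3),c["rvec"],c["tvec"],c["camera_matrix"],None)[0].reshape(-1,2)
def pix2plane(c,uv,z):
    Rm=cv2.Rodrigues(np.array(c["rvec"],float))[0];o=-Rm.T@np.array(c["tvec"]).ravel()
    d=(Rm.T@np.linalg.inv(c["camera_matrix"])@np.vstack([np.array(uv,float).reshape(-1,2).T,np.ones(np.array(uv).size//2)])).T
    return o+d*((z-o[2])/d[:,2])[:,None]
E
python3 - <<'E'
from h import *
for n in ["top","scene"]:
    c=ctrl.camera(n); cv2.imwrite(f"pics/{n}0.png",c["img"])
    for t in ["jig","jig_corner","stop_far","stop_right","caddy","caddy_bar","hook","hook_seat","plinth","dark_plinth","sculpture","bowl"]:
        print(n,t,[(np.round(d["at"],3).tolist(),round(d["score"],2)) for d in ctrl.place_of(t,n)[:2]])
o=ctrl.get_obs();print(o)
print(ctrl.grip_depth)
E
```

```text
top jig [([0.562, 0.01, 0.001], 0.89)]
top jig_corner [([0.627, -0.056, 0.012], 0.62)]
top stop_far [([0.641, 0.011, 0.014], 0.92)]
top stop_right [([0.552, -0.067, 0.012], 0.66)]
top caddy [([0.567, 0.022, 0.012], 0.87), ([0.55, -0.068, 0.013], 0.74)]
top caddy_bar [([0.569, 0.025, 0.136], 0.97)]
top hook [([0.489, 0.308, -0.004], 0.66), ([0.47, -0.252, 0.004], 0.22)]
top hook_seat [([0.439, 0.296, 0.197], 0.67)]
top plinth [([0.629, -0.285, 0.0], 0.96), ([0.56, 0.013, -0.001], 0.52)]
top dark_plinth [([0.467, -0.252, 0.003], 0.59)]
top sculpture [([0.758, -0.112, -0.0], 0.8), ([0.55, -0.067, 0.014], 0.73)]
top bowl [([0.757, 0.255, -0.002], 0.71)]
scene jig [([0.559, 0.01, 0.001], 0.66)]
scene jig_corner [([0.63, -0.056, 0.011], 0.58)]
scene stop_far [([0.637, 0.009, 0.011], 0.93)]
scene stop_right [([0.55, -0.064, 0.015], 0.69), ([0.472, -0.253, 0.005], 0.53)]
scene caddy [([0.564, 0.022, 0.016], 0.82), ([0.469, -0.253, 0.0], 0.48)]
scene caddy_bar [([0.57, 0.023, 0.141], 0.72)]
scene hook [([0.484, 0.305, -0.0], 0.66)]
scene hook_seat [([0.434, 0.297, 0.198], 0.63)]
scene plinth 
[... 153 characters left out ...]
0.255, 0.001], 0.6)]
{'time_s': 1.3, 'qpos': array([-1.19358609e+00,  2.99947944e-01,  1.52101158e+00,  5.69882443e-05,
        1.32072930e+00, -6.66054853e-02]), 'joint_vel': array([ 0.00120211,  0.00079036, -0.00035256,  0.00019936, -0.00042363,
        0.00022594]), 'tau': array([-1.73391301e-03, -5.31664610e+01, -3.52911580e+01,  7.08594569e-02,
        2.13302916e-02,  7.99790791e-05]), 'ee_pos': array([ 0.23616407, -0.49668837,  0.17941437]), 'eef_rot': array([-3.14150037e+00, -6.14927536e-05,  4.43801611e-01]), 'force': array([ 0.23934096,  0.08612284, -0.08159639]), 'moment': array([ 0.02095873, -0.04301655,  0.0215917 ]), 'grip_force': 0.0, 'grip_width': 0.09393129532185553}
-0.0188
```

View pics/top0.png

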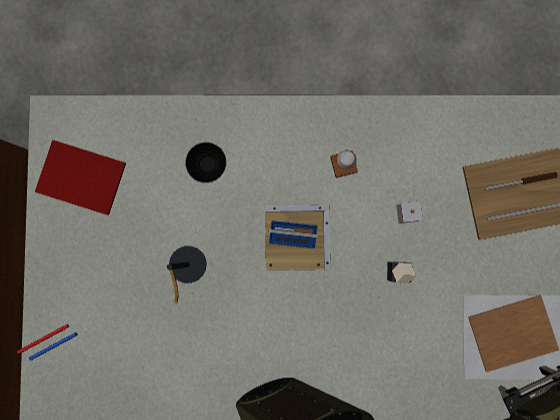

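View pics/scene0.png

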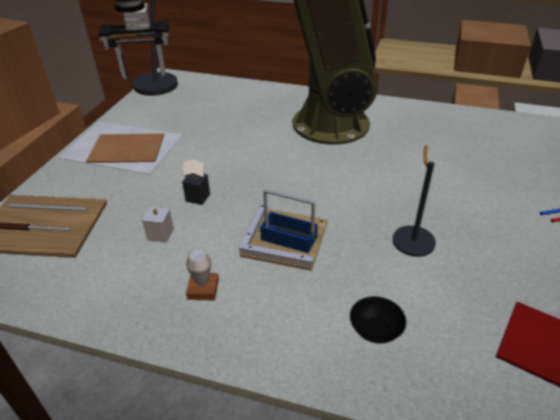

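```bash
cat > fit.py <<'E'
from h import *
from scipy.optimize import minimize
def box(x0,x1,y0,y1,z0,z1): return np.array([[x,y,z] for x in(x0,x1) for y in(y0,y1) for z in(z0,z1)])
def rod(a,b,d): 
    a,b=np.array(a,float),np.array(b,float); r=d/2*0.8
    return np.vstack([p+np.array(s)*r for p in(a,b) for s in[(1,1,1),(1,1,-1),(1,-1,1),(1,-1,-1),(-1,1,1),(-1,1,-1),(-1,-1,1),(-1,-1,-1)]])
th=np.linspace(0,2*np.pi,24)
disc=lambda r,z0,z1:np.vstack([np.c_[r*np.cos(th),r*np.sin(th),0*th+z] for z in(z0,z1)])
M={"jig":[box(-.085,.085,-.085,.085,0,.012),box(.07,.085,-.085,.085,.012,.032),box(-.085,.07,-.085,-.07,.012,.032)],
"caddy":[box(-.03,.03,-.06,.06,0,.042),rod([0,-.057,.04],[0,-.057,.125],.008),rod([0,.057,.04],[0,.057,.125],.008),rod([0,-.057,.125],[0,.057,.125],.008)],
"plinth":[box(-.025,.025,-.025,.025,0,.066),box(-.004,.004,-.004,.004,.066,.08)],
"hook":[disc(.05,0,.01),disc(.007,0,.225),rod([0,0,.215],[-.03,0,.205],.008),rod([-.03,0,.205],[-.05,0,.192],.008),rod([-.05,0,.192],[-.07,0,.2],.008),rod([-.07,0,.2],[-.08,0,.216],.008)]}
S=4
def render(c,name,p,z):
    im=np.zeros((420*S,560*S),np.uint8); Rz=R.from_euler('z',p[2]).as_matrix()
    for q in M[name]:
        uv=(proj(c,q@Rz.T+[p[0],p[1],z])+.5)*S-.5
        cv2.fillConvexPoly(im,cv2.convexHull(np.round(uv*16).astype(np.int32)),1,shift=4)
    return im
def fit(name,cams,p0,z=0,extra=None):
    T=[]
    for c,n in cams:
        m=np.zeros((420,560),bool)
        r=ctrl.outline_of(name,n)
        if r: m|=r[0]["region"]
        ig=np.zeros_like(m)
        for e in(extra or []):
            q=ctrl.outline_of(e,n)
            if q: ig|=cv2.dilate(q[0]["region"].astype(np.uint8),np.ones((3,3)))>0
        T.append((c,cv2.resize(m.astype(np.uint8),None,fx=S,fy=S,interpolation=0)>0,cv2.resize(ig.astype(np.uint8),None,fx=S,fy=S,interpolation=0)>0))
    def f(p):
        s=0
        for c,m,ig in T:
            r=render(c,name,p,z)>0; s+=1-((r&m&~ig).sum()+1)/(((r|m)&~ig).sum()+1)
        return s
    best=min((minimize(f,[p0[0],p0[1],y],method="Nelder-Mead",options=dict(initial_simplex=[[p0[0],p0[1],y],[p0[0]+.006,p0[1],y],[p0[0],p0[1]+.006,y],[p0[0],p0[1],y+.15]],maxiter=70,xatol=2e-4,fatol=1e-4)) for y in p0[2]),key=lambda r:r.fun)
    return np.round(best.x,4),round(best.fun/len(T),3)
E
python3 - <<'E'
from fit import *
C={n:ctrl.camera(n) for n in("top","scene")}
for cs in (["top"],["scene"],["top","scene"]):
    cams=[(C[n],n) for n in cs]
    # place_of/outline use newest picture of the camera
    print(cs,"jig",fit("jig",cams,[.561,.01,[0]],0,["caddy"]))
    print("caddy",fit("caddy",cams,[.566,.022,[-.1,.1]],.012))
    print("plinth",fit("plinth",cams,[.629,-.284,[-.3,.1,.4]]))
    print("hook",fit("hook",cams,[.487,.306,[-.2,.2]]))
E
```

```text
['top'] jig (array([0.5609, 0.0109, 0.0117]), np.float64(0.033))
caddy (array([ 0.5683,  0.0231, -0.0931]), np.float64(0.041))
plinth (array([ 0.628 , -0.2819,  0.1262]), np.float64(0.064))
hook (array([0.4884, 0.3051, 0.2087]), np.float64(0.078))
['scene'] jig (array([0.5571, 0.0087, 0.0132]), np.float64(0.112))
caddy (array([ 0.5671,  0.0212, -0.0988]), np.float64(0.09))
plinth (array([ 0.6274, -0.2825,  0.0992]), np.float64(0.053))
hook (array([0.4855, 0.3028, 0.1866]), np.float64(0.06))
['top', 'scene'] jig (array([0.5606, 0.0098, 0.0074]), np.float64(0.083))
caddy (array([ 0.5679,  0.022 , -0.0941]), np.float64(0.074))
plinth (array([ 0.6281, -0.2822,  0.1174]), np.float64(0.06))
hook (array([0.4871, 0.3031, 0.1839]), np.float64(0.084))
```

The top view shows the caddy on the jig (293,234), the hook foot at (188,264) with the brass rod ending at (177,302), the white plinth at (410,212) and the dark one at (400,272). The scene view agrees with this. The fits match the network's positions, so I'm moving now.

Call:
carry_out(commands=[[0,[0,0,-10],[0,0,-0.172]],[0,[0,0,-10],[0,0,-0.172]],[0,[0,0,-5],[0,0,-0.172]],[0,[0,0,0],[0,0,-0.172]],[0,[0,0,0],[0,0,-0.172]],[0,[0,0,0],[0,0,-0.173]],[0,[43,23.5,0],[0,0,0]],[0,[43,23.5,0],[0,0,0]],[0,[43,23.5,0],[0,0,0]],[0,[43,23.5,0],[0,0,0]]], squeeze=50)

```text
time_s: 3.65
ee_pos: [0.3466, -0.3329, 0.2046]
eef_rot: [3.141, 0.0, 1.477]
force: [0.2, -1.4, -0.1]
grip_width: 0.0939
grip_force: 0.0
```

Call:
carry_out(commands=[[0,[43,23.5,0],[0,0,0]],[0,[43,23.5,0],[0,0,0]],[0,[43,23.5,0],[0,0,0]],[0,[43,23.5,0],[0,0,0]],[0,[43,23.5,0],[0,0,0]],[0,[43,23.5,0],[0,0,0]],[0,[43,23.5,0],[0,0,0]],[0,[43,23.5,0],[0,0,0]],[0,[0,0,0],[0,0,0]],[0,[0,0,0],[0,0,0]]])

```text
time_s: 4.9
ee_pos: [0.565, -0.0098, 0.2043]
eef_rot: [-3.141, 0.0, 1.477]
force: [0.5, 0.6, 1.3]
grip_width: 0.0941
grip_force: 0.0
```

```bash
cat > go.py <<'E'
from h import *
def rel(p,yaw=None):
    o=ctrl.get_obs(); Rm=R.from_euler('xyz',o["eef_rot"])
    print("t",round(o["time_s"],2),"pos",np.round(o["ee_pos"],4),"rot",np.round(o["eef_rot"],4),"F",np.round(o["force"],2),"w",round(o["grip_width"],4),"gf",round(o["grip_force"],1))
    if p is not None: print("shift mm",np.round(Rm.inv().apply(np.array(p)-o["ee_pos"])*1000,1))
    if yaw is not None: print("turn wrt current",np.round((Rm.inv()*R.from_euler('xyz',[np.pi,0,yaw])).as_rotvec(),4))
E
python3 - <<'E'
from go import *
rel([.565,-.011,.118],1.477)
c=ctrl.camera("wrist");cv2.imwrite("pics/w1.png",c["img"])
print(ctrl.place_of("caddy_bar","wrist")[:1],ctrl.place_of("jig_corner","wrist")[:1],ctrl.place_of("caddy","wrist")[:1])
a=[.568,.0225];u=np.array([.094,.9956])
print(proj(c,[[*(a+u*s),.137] for s in(-.057,-.034,0,.057)]))
E
```

```text
t 4.9 pos [ 0.565  -0.0098  0.2043] rot [-3.1411e+00  2.0000e-04  1.4770e+00] F [0.5  0.64 1.26] w 0.0941 gf 0.0
shift mm [-1.2  0.1 86.3]
turn wrt current [-0.0004  0.0002  0.    ]
[{'at': [0.5655, 0.0269, 0.1391], 'score': 0.87}] [{'at': [0.6306, -0.0566, 0.0156], 'score': 0.97}] [{'at': [0.5697, 0.0234, 0.0116], 'score': 0.58}]
[[280.92933122 241.20116537]
 [280.93787444 217.02633984]
 [280.95120418 179.30708751]
 [280.97564657 110.14229764]]
```

View pics/w1.png

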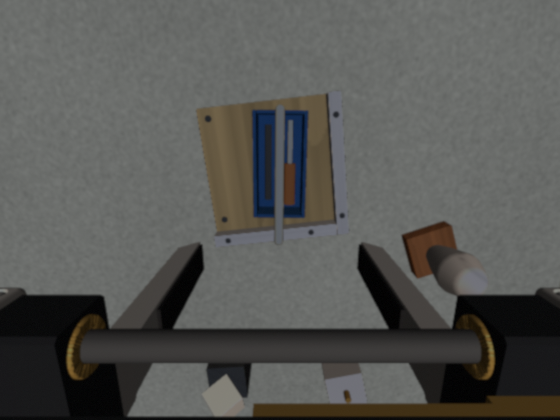

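The bar shows at column 279–280, from row 108 to 243. That matches the prediction, so I'm descending and gripping.

Call:
carry_out(commands=[[0,[-1,0,43],[0,0,0]],[0,[0,0,43],[0,0,0]],[0,[0,0,0],[0,0,0]],[0.5,[0,0,0],[0,0,0]],[1,[0,0,0],[0,0,0]],[1,[0,0,0],[0,0,0]],[1,[0,0,0],[0,0,0]],[1,[0,0,0],[0,0,0]],[1,[0,0,0],[0,0,0]],[1,[0,0,0],[0,0,0]]])

```text
time_s: 6.35
ee_pos: [0.5652, -0.0105, 0.1184]
eef_rot: [-3.142, 0.0, 1.477]
force: [-0.6, 0.4, -0.4]
grip_width: 0.0272
grip_force: 0.0
```

Call:
carry_out(commands=[[1,[0,0,0],[0,0,0]],[1,[0,0,0],[0,0,0]],[1,[0,0,0],[0,0,0]],[1,[0,0,0],[0,0,0]],[1,[0,0,-5],[0,0,0]],[1,[0,0,-15],[0,0,0]],[1,[0,0,-30],[0,0,0]],[1,[0,0,-35],[0,0,0]],[1,[0,0,-35],[0,0,0]],[1,[0,0,0],[0,0,0]]])

```text
time_s: 7.6
ee_pos: [0.5662, -0.0105, 0.2422]
eef_rot: [3.136, -0.0, 1.477]
force: [0.8, -0.1, -0.4]
grip_width: 0.0001
grip_force: 0.0
```

The fingers shut on nothing, so I'll look.

Run:
```python
from fit import *
from go import rel
rel(None)
C={n:ctrl.camera(n) for n in("top","scene","wrist")}
for n in C: print(n,[(np.round(ctrl.place_of(t,n)[0]["at"],4),round(ctrl.place_of(t,n)[0]["score"],2)) for t in("caddy","caddy_bar") if ctrl.place_of(t,n)])
im=np.hstack([C["scene"]["img"][120:320,180:380],C["wrist"]["img"][60:360:,130:430][:200]])
cv2.imwrite("pics/c2.png",np.vstack([cv2.resize(C["scene"]["img"][150:300,200:400],(560,420))]))
cv2.imwrite("pics/w2.png",C["wrist"]["img"])
```

```text
t 7.6 pos [ 0.5662 -0.0105  0.2422] rot [ 3.1359e+00 -1.0000e-04  1.4768e+00] F [ 0.75 -0.06 -0.4 ] w 0.0001 gf 0.0
top [(array([0.5687, 0.0229, 0.0152]), 0.73), (array([0.5665, 0.0206, 0.1375]), 0.48)]
scene [(array([0.567 , 0.0214, 0.0142]), 0.58), (array([0.5691, 0.0239, 0.1364]), 0.77)]
wrist [(array([0.5709, 0.0247, 0.0106]), 0.95), (array([0.568 , 0.0236, 0.1388]), 0.57)]
```

View pics/c2.png

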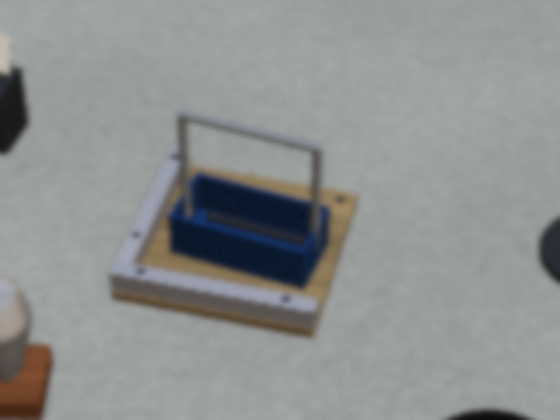

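View pics/w2.png

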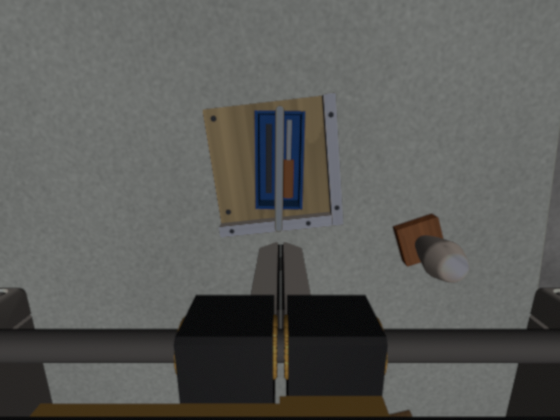

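The caddy hasn't moved and is still lined up with the fingers. I'll repeat the grasp, reading the grip before I lift.

Call:
carry_out(commands=[[0,[0,0,0],[0,0,0]],[0,[0,0,0],[0,0,0]],[0,[0,0,0],[0,0,0]],[0,[0,0,0],[0,0,0]],[0,[0,0,0],[0,0,0]],[0,[0,0,0],[0,0,0]],[0,[0,0,0],[0,0,0]],[0,[0,0,0],[0,0,0]],[0,[0,0,20],[0,0,0]],[0,[0,0,0],[0,0,0]]])

```text
time_s: 9.9
ee_pos: [0.5647, -0.0104, 0.2174]
eef_rot: [-3.139, 0.0, 1.477]
force: [-0.5, -0.3, -0.2]
grip_width: 0.0936
grip_force: 0.0
```

Call:
carry_out(commands=[[0,[0,0,40],[0,0,0]],[0,[0,0,30],[0,0,0]],[0,[0,0,30],[0,0,0]],[1,[0,0,4],[0,0,0]],[1,[0,0,0],[0,0,0]],[1,[0,0,0],[0,0,0]],[1,[0,0,0],[0,0,0]],[1,[0,0,0],[0,0,0]],[1,[0,0,0],[0,0,0]],[1,[0,0,0],[0,0,0]]])

```text
time_s: 11.15
ee_pos: [0.5652, -0.0105, 0.1145]
eef_rot: [-3.142, 0.0, 1.477]
force: [0.4, -0.1, 0.5]
grip_width: 0.0273
grip_force: 0.0
```

Call:
carry_out(commands=[[1,[0,0,0],[0,0,0]],[1,[0,0,0],[0,0,0]],[1,[0,0,0],[0,0,0]]])

```text
time_s: 11.52
ee_pos: [0.5656, -0.0105, 0.1153]
eef_rot: [3.141, -0.0, 1.477]
force: [-2.6, 0.2, 9.9]
grip_width: 0.0011
grip_force: 5.0
```

Run:
```python
from fit import *
from go import rel
rel(None)
C={n:ctrl.camera(n) for n in("scene","top","wrist")}
a=cv2.resize(C["scene"]["img"][160:290,210:370],(400,325),interpolation=2)
b=cv2.resize(C["wrist"]["img"],(400,300));
cv2.imwrite("pics/c3.png",np.hstack([a[:300],b]))
c=C["wrist"]; o=ctrl.get_obs()
for t in("caddy","caddy_bar"):
  for n in C: print(n,t,[np.round(d["at"],4) for d in ctrl.place_of(t,n)[:1]])
print("tcp px",proj(c,[o["ee_pos"],o["ee_pos"]+[0,0,.0188]]),"bar",proj(c,[[.568,.0225,.137],[.5626,-.0342,.137]]))
```

```text
t 11.53 pos [ 0.5656 -0.0105  0.1153] rot [ 3.1405 -0.      1.4768] F [-2.62  0.23  9.94] w 0.0011 gf 5.0
scene caddy [array([0.567 , 0.0207, 0.0132])]
top caddy [array([0.5678, 0.0236, 0.012 ])]
wrist caddy [array([0.5697, 0.0233, 0.011 ])]
scene caddy_bar [array([0.5717, 0.021 , 0.1357])]
top caddy_bar [array([0.5663, 0.0223, 0.1406])]
wrist caddy_bar [array([0.5712, 0.0241, 0.1392])]
tcp px [[281.20339572 242.57913238]
 [281.31821645 253.32448344]] bar [[280.08149385 203.52695673]
 [280.05808737 289.52363422]]
```

View pics/c3.png

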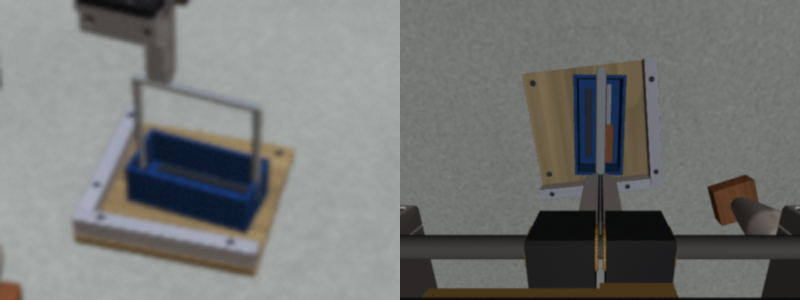

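Run:
```python
from fit import *
for n in("scene","top"):
  c=ctrl.camera(n); o=ctrl.get_obs()
  u=np.array([.094,.9956,0]); m=np.array([.568,.0225,.137])
  print(n,"tcp",proj(c,[o["ee_pos"]+[0,0,d] for d in(0,.02,.03)]).round(1).tolist(),"bar ends",proj(c,[m-u*.057,m+u*.057]).round(1).tolist(),"grip pt",proj(c,[m-u*.034]).round(1).tolist())
c=ctrl.camera("scene")
cv2.imwrite("pics/c4.png",cv2.resize(c["img"][165:245,230:340],(770,560),interpolation=2))
```

```text
scene tcp [[274.7, 201.2], [274.5, 194.1], [274.4, 190.5]] bar ends [[264.7, 191.0], [313.4, 202.8]] grip pt [[274.3, 193.3]]
top tcp [[306.3, 234.1], [306.5, 233.9], [306.7, 233.7]] bar ends [[316.3, 235.1], [269.8, 230.5]] grip pt [[306.9, 234.2]]
```

View pics/c4.png

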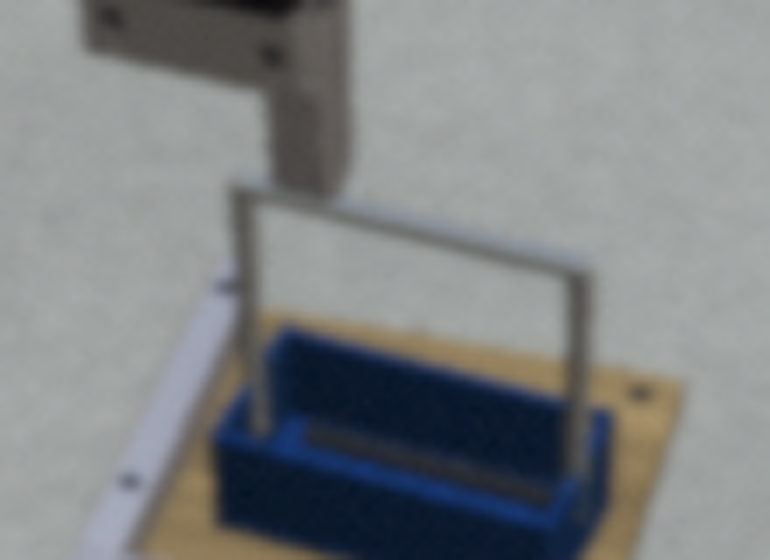

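The scene crop shows the shut tips resting on top of the bar at about (274,193). The reported TCP projects to row 201, so the real tips sit about 25 mm above it. That also explains the 10 N upward force. I'll open, go 24 mm lower and close again.

Call:
carry_out(commands=[[0,[0,0,-5],[0,0,0]],[0,[0,0,0],[0,0,0]],[0,[0,0,0],[0,0,0]],[0,[0,0,0],[0,0,0]],[0,[0,0,0],[0,0,0]],[0,[0,0,15],[0,0,0]],[0,[0,0,15],[0,0,0]],[1,[0,0,0],[0,0,0]],[1,[0,0,0],[0,0,0]],[1,[0,0,0],[0,0,0]]])

```text
time_s: 13.38
ee_pos: [0.5655, -0.0105, 0.0899]
eef_rot: [3.141, -0.0, 1.477]
force: [-1.2, -0.3, -0.6]
grip_width: 0.0441
grip_force: 0.0
```

Call:
carry_out(commands=[[1,[0,0,0],[0,0,0]],[1,[0,0,0],[0,0,0]],[1,[0,0,0],[0,0,0]],[1,[0,0,0],[0,0,0]],[1,[0,0,0],[0,0,0]],[1,[0,0,0],[0,0,0]]])

```text
time_s: 14.12
ee_pos: [0.5652, -0.0105, 0.0894]
eef_rot: [-3.141, 0.0, 1.477]
force: [-0.4, -0.9, 0.4]
grip_width: 0.0066
grip_force: 50.0
```

Gripped with 50 N. Next I lift, then pull back towards the robot to clear the hook's tip, turning as I go.

Call:
carry_out(commands=[[1,[0,0,-10],[0,0,0]],[1,[0,0,-25],[0,0,0]],[1,[0,0,-34],[0,0,0]],[1,[0,0,-34],[0,0,0]],[1,[15,-36,0],[0,0,0]],[1,[15,-36,0],[0,0,0]],[1,[15,-36,0],[0,0,0]],[1,[15,-36,0],[0,0,0]],[1,[15,-36,0],[0,0,0]],[1,[15,-36,0],[0,0,0]]])

```text
time_s: 15.38
ee_pos: [0.3575, 0.0999, 0.1929]
eef_rot: [3.141, -0.0, 1.477]
force: [-0.3, -0.1, -1.9]
grip_width: 0.0066
grip_force: 50.0
```

Call:
carry_out(commands=[[1,[0,0,0],[0,0,-0.1]],[1,[0,0,0],[0,0,-0.1]],[1,[0,0,0],[0,0,-0.094]],[1,[0,0,0],[0,0,0]]])

```text
time_s: 15.88
ee_pos: [0.3586, 0.0995, 0.1929]
eef_rot: [3.141, -0.0, 1.77]
force: [-0.1, -0.1, -2.5]
grip_width: 0.0067
grip_force: 50.0
```

Run:
```python
from go import *
rel([.37,.246,.192],1.771)
rel([.4436,.2631,.192])
for n in("scene","top"):
    ctrl.camera(n)
    print(n,[np.round(d["at"],4) for t in("caddy_bar","hook_seat") for d in ctrl.place_of(t,n)[:1]])
print("expect", ctrl.get_obs()["ee_pos"]+[-.199*.033,.98*.033,.048])
```

```text
t 15.88 pos [0.3586 0.0995 0.1929] rot [ 3.1409 -0.      1.7703] F [-0.13 -0.15 -2.51] w 0.0067 gf 50.0
shift mm [141.4  40.2   1. ]
turn wrt current [ 0.0006 -0.     -0.0007]
t 15.88 pos [0.3586 0.0995 0.1929] rot [ 3.1409 -0.      1.7703] F [-0.13 -0.15 -2.51] w 0.0067 gf 50.0
shift mm [143.6 115.7   1. ]
scene [array([0.3558, 0.1334, 0.2378]), array([0.4329, 0.2968, 0.1991])]
top [array([0.3515, 0.1333, 0.2403]), array([0.438 , 0.295 , 0.1977])]
expect [0.35204822 0.13174279 0.24049261]
```

Call:
carry_out(commands=[[1,[28,8,0],[0,0,0]],[1,[38,11,0],[0,0,0]],[1,[38,11,0],[0,0,0]],[1,[38,11,0],[0,0,0]],[1,[0,0,0],[0,0,0]],[1,[0,25,0],[0,0,0]],[1,[0,25,0],[0,0,0]],[1,[0,22,0],[0,0,0]],[1,[0,0,0],[0,0,0]],[1,[0,0,0],[0,0,0]]])

```text
time_s: 17.42
ee_pos: [0.4406, 0.2605, 0.1923]
eef_rot: [-3.141, 0.0, 1.77]
force: [-0.8, 0.4, -2.3]
grip_width: 0.0064
grip_force: 50.0
```

Run:
```python
from go import *
rel([.4436,.2631,.155],1.771)
for n in("scene","top","wrist"):
    c=ctrl.camera(n)
    if n=="scene": a=cv2.resize(c["img"][120:260,340:480],(400,400))
    if n=="top": b=cv2.resize(c["img"][220:320,130:230],(400,400))
    print(n,[np.round(d["at"],4) for t in("caddy_bar","hook_seat") for d in ctrl.place_of(t,n)[:1]])
print("expect", ctrl.get_obs()["ee_pos"]+[-.199*.033,.98*.033,.048])
cv2.imwrite("pics/c5.png",np.hstack([a,b]))
```

```text
t 17.43 pos [0.4406 0.2605 0.1923] rot [-3.1410e+00  2.0000e-04  1.7703e+00] F [-0.77  0.37 -2.3 ] w 0.0064 gf 50.0
shift mm [ 1.9  3.4 37.3]
turn wrt current [-0.0006  0.0002 -0.0007]
scene [array([0.435 , 0.2947, 0.2388]), array([0.4345, 0.2956, 0.2011])]
top []
wrist [array([0.4374, 0.296 , 0.1952])]
expect [0.43452376 0.2933971  0.24055358]
```

View pics/c5.png

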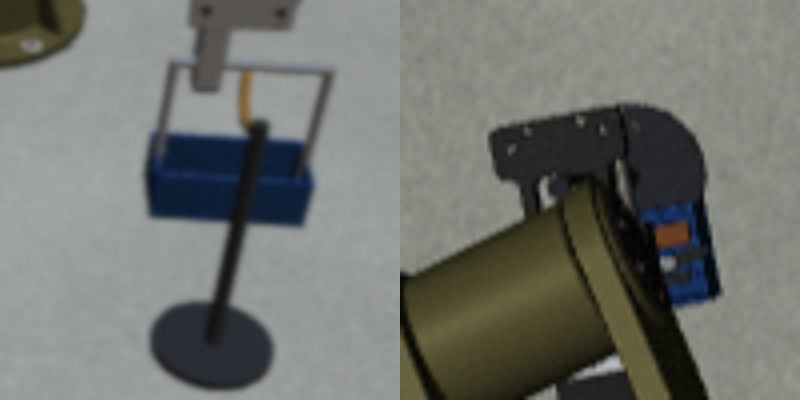

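The bar's middle lies above the hook rod (scene crop 245,70), with an upright on each side of the hook. Lowering.

Call:
carry_out(commands=[[1,[1,2,10],[0,0,0]],[1,[0,0,10],[0,0,0]],[1,[0,0,10],[0,0,0]],[1,[0,0,5],[0,0,0]],[1,[0,0,3],[0,0,0]],[1,[0,0,0],[0,0,0]]])

```text
time_s: 18.62
ee_pos: [0.4429, 0.2624, 0.1544]
eef_rot: [-3.142, 0.0, 1.771]
force: [-0.0, 1.0, -2.1]
grip_width: 0.0062
grip_force: 50.0
```

Call:
carry_out(commands=[[1,[0,0,1.5],[0,0,0]],[1,[0,0,0],[0,0,0]],[1,[0,0,0],[0,0,0]]])

```text
time_s: 19.0
ee_pos: [0.443, 0.2625, 0.1531]
eef_rot: [3.141, -0.0, 1.771]
force: [0.4, -0.0, -2.5]
grip_width: 0.0066
grip_force: 50.0
```

Call:
carry_out(commands=[[1,[0,0,1.5],[0,0,0]],[1,[0,0,0],[0,0,0]],[1,[0,0,0],[0,0,0]]])

```text
time_s: 19.38
ee_pos: [0.4431, 0.2624, 0.1517]
eef_rot: [3.141, -0.0, 1.771]
force: [-0.0, -1.0, 1.5]
grip_width: 0.0064
grip_force: 50.0
```

The hook has taken the load. Releasing.

Call:
carry_out(commands=[[0.85,[0,0,0],[0,0,0]],[0.7,[0,0,0],[0,0,0]],[0.6,[0,0,0],[0,0,0]],[0.6,[0,0,0],[0,0,0]],[0.6,[0,0,0],[0,0,0]],[0.6,[0,0,0],[0,0,0]],[0.6,[0,0,0],[0,0,0]]])

```text
time_s: 20.25
ee_pos: [0.4429, 0.2624, 0.1515]
eef_rot: [-3.142, -0.0, 1.771]
force: [0.2, 0.2, 0.3]
grip_width: 0.0375
grip_force: 0.0
```

Run:
```python
from go import *
rel(None)
for n in("scene","top","wrist"):
    c=ctrl.camera(n)
    print(n,[(t,np.round(d["at"],4)) for t in("caddy","caddy_bar","hook_seat") for d in ctrl.place_of(t,n)[:1]])
```

```text
t 20.25 pos [0.4429 0.2624 0.1515] rot [-3.1416 -0.      1.7708] F [0.17 0.15 0.28] w 0.0375 gf 0.0
scene [('caddy', array([0.4346, 0.2942, 0.0764])), ('caddy_bar', array([0.4385, 0.2946, 0.199 ])), ('hook_seat', array([0.4353, 0.2967, 0.1956]))]
top [('caddy', array([0.4364, 0.2957, 0.0763]))]
wrist [('caddy', array([0.4359, 0.2977, 0.0776])), ('caddy_bar', array([0.4371, 0.2954, 0.2011])), ('hook_seat', array([0.4387, 0.2974, 0.1941]))]
```

The caddy hangs free on the hook. I'll retreat upward and go over the white plinth.

Call:
carry_out(commands=[[0.5,[0,0,-10],[0,0,0]],[0.4,[0,0,-20],[0,0,0]],[0,[0,0,-35],[0,0,0]],[0,[0,0,-35],[0,0,0]],[0,[0,0,0],[0,0,0.083]],[0,[-47,10,0],[0,0,0]],[0,[-47,10,0],[0,0,0]],[0,[-47,10,0],[0,0,0]],[0,[-47,10,0],[0,0,0]],[0,[-47,10,0],[0,0,0]]])

```text
time_s: 22.1
ee_pos: [0.5204, 0.0333, 0.2523]
eef_rot: [3.141, 0.0, 1.688]
force: [0.5, 1.1, -0.4]
grip_width: 0.0939
grip_force: 0.0
```

Call:
carry_out(commands=[[0,[-47,10,0],[0,0,0]],[0,[-47,10,0],[0,0,0]],[0,[-47,10,0],[0,0,0]],[0,[-47,10,0],[0,0,0]],[0,[-47,10,0],[0,0,0]],[0,[-47,10,0],[0,0,0]],[0,[-47,10,0],[0,0,0]],[0,[0,0,40],[0,0,0]],[0,[0,0,40],[0,0,0]],[0,[0,0,0],[0,0,0]]])

```text
time_s: 23.35
ee_pos: [0.6269, -0.2832, 0.1691]
eef_rot: [-3.137, -0.003, 1.688]
force: [-0.1, 0.7, -0.0]
grip_width: 0.094
grip_force: 0.0
```

Run:
```python
from fit import *
from go import rel
C={n:ctrl.camera(n) for n in("top","scene","wrist")}
for n in C: print(n,[(t,np.round(d["at"],4).tolist()) for t in("plinth","dark_plinth","caddy_bar","jig_corner") for d in ctrl.place_of(t,n)[:1]])
print("wrist fit",fit("plinth",[(C["wrist"],"wrist")],[.628,-.282,[.11]]))
print("top jig",fit("jig",[(C["top"],"top")],[.5606,.0104,[0.01]]), "both",fit("jig",[(C[n],n) for n in("top","scene")],[.5606,.0104,[0.01]]))
rel([.628,-.282,.15],1.688)
cv2.imwrite("pics/w6.png",C["wrist"]["img"])
```

```text
top [('plinth', [0.6275, -0.2859, -0.0023]), ('caddy_bar', [0.438, 0.2982, 0.1992]), ('jig_corner', [0.6272, -0.0551, 0.0131])]
scene [('plinth', [0.6278, -0.2849, -0.003]), ('dark_plinth', [0.4708, -0.2523, 0.0012]), ('caddy_bar', [0.6301, -0.2845, 0.0016]), ('jig_corner', [0.626, -0.0589, 0.0119])]
wrist [('plinth', [0.6291, -0.2863, 0.0001]), ('dark_plinth', [0.4709, -0.2529, 0.0054])]
wrist fit (array([ 0.6266, -0.2806,  0.1296]), np.float64(0.044))
top jig (array([0.5605, 0.0102, 0.0066]), np.float64(0.019)) both (array([0.5605, 0.0102, 0.0065]), np.float64(0.51))
t 24.3 pos [ 0.6279 -0.2837  0.1714] rot [-3.1415e+00 -1.0000e-04  1.6878e+00] F [0.18 0.06 1.06] w 0.0937 gf 0.0
shift mm [ 1.7  0.3 21.4]
turn wrt current [-0.0001 -0.0001 -0.0002]
```

View pics/w6.png

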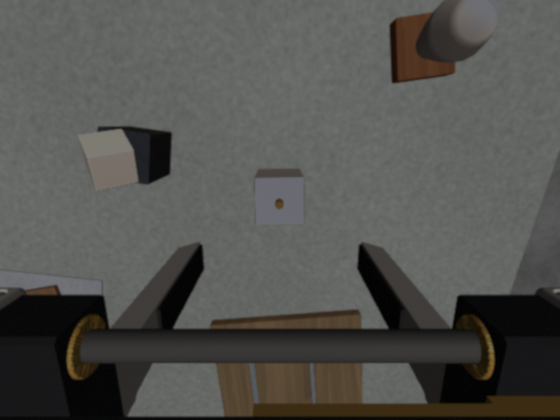

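The plinth is centred at (279,200) and square to the fingers. Descending and gripping.

Call:
carry_out(commands=[[0,[1,0,45],[0,0,0]],[0,[0,0,45],[0,0,0]],[0,[0,0,45],[0,0,0]],[0,[0,0,20],[0,0,0]],[0,[0,0,15],[0,0,0]],[1,[0,0,0],[0,0,0]],[1,[0,0,0],[0,0,0]],[1,[0,0,0],[0,0,0]],[1,[0,0,0],[0,0,0]],[1,[0,0,0],[0,0,0]]])

```text
time_s: 25.55
ee_pos: [0.6279, -0.2828, 0.0018]
eef_rot: [3.141, 0.0, 1.688]
force: [-2.5, 0.2, 1.8]
grip_width: 0.0496
grip_force: 50.0
```

Call:
carry_out(commands=[[1,[0,0,0],[0,0,0]],[1,[0,0,0],[0,0,0]],[1,[0,0,0],[0,0,0]]])

```text
time_s: 25.92
ee_pos: [0.6279, -0.2828, 0.0018]
eef_rot: [3.141, 0.0, 1.688]
force: [-2.7, 0.4, 5.4]
grip_width: 0.05
grip_force: 50.0
```

Call:
carry_out(commands=[[1,[0,0,-15],[0,0,0]],[1,[0,0,-25],[0,0,0]],[1,[0,0,-20],[0,0,0]],[1,[0,0,0],[0,0,0.109]],[1,[43,-4.4,0],[0,0,0]],[1,[43,-4.4,0],[0,0,0]],[1,[43,-4.4,0],[0,0,0]],[1,[43,-4.4,0],[0,0,0]],[1,[43,-4.4,0],[0,0,0]],[1,[43,-4.4,0],[0,0,0]]])

```text
time_s: 27.18
ee_pos: [0.5991, -0.0235, 0.062]
eef_rot: [3.141, -0.0, 1.579]
force: [0.3, 0.0, -3.9]
grip_width: 0.0495
grip_force: 50.0
```

Call:
carry_out(commands=[[1,[0,0,0],[0,0,0]],[1,[0,0,0],[0,0,0]]])

```text
time_s: 27.42
ee_pos: [0.5995, -0.0253, 0.0618]
eef_rot: [3.141, 0.0, 1.579]
force: [0.6, -0.8, -3.4]
grip_width: 0.0499
grip_force: 50.0
```

Run:
```python
from fit import *
from go import rel
C={n:ctrl.camera(n) for n in("top","scene","wrist")}
for n in C: print(n,[(t,np.round(d["at"],4).tolist(),round(d["score"],2)) for t in("plinth","jig_corner","stop_far","stop_right") for d in ctrl.place_of(t,n)[:1]])
rel([.600,-.026,.0138],1.579)
c=C["scene"]; cv2.imwrite("pics/c7.png",cv2.resize(c["img"][140:290,180:340],(800,600),interpolation=2) if 0 else cv2.resize(c["img"][160:280,190:350],(800,600),interpolation=2))
```

```text
top [('stop_far', [0.637, 0.012, 0.0148], 0.53)]
scene [('plinth', [0.6046, -0.0281, 0.0594], 0.95), ('jig_corner', [0.63, -0.0615, 0.0139], 0.69), ('stop_far', [0.6387, 0.0118, 0.0122], 0.59), ('stop_right', [0.551, -0.0664, 0.0151], 0.54)]
wrist [('plinth', [0.6012, -0.0287, 0.0606], 0.65), ('stop_far', [0.6363, 0.0106, 0.016], 0.8)]
t 28.18 pos [ 0.5994 -0.0249  0.0615] rot [ 3.1415 -0.      1.5788] F [-0.08  0.08 -4.37] w 0.05 gf 50.0
shift mm [-1.1  0.6 47.7]
turn wrt current [ 0.0001 -0.     -0.0002]
```

View pics/c7.png

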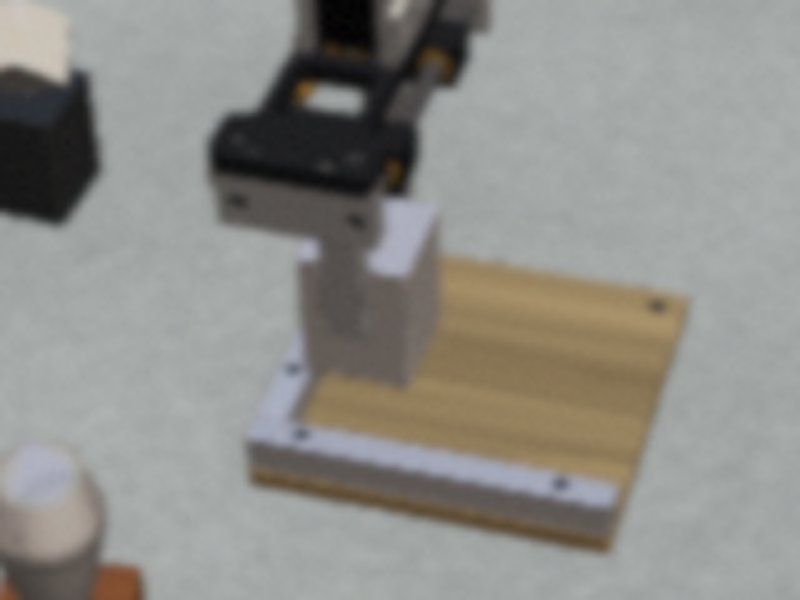

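The plinth hangs square above the corner, with the finger tips at about half its height, well above the stops. Lowering it onto the bed.

Call:
carry_out(commands=[[1,[0,0,20],[0,0,0]],[1,[0,0,15],[0,0,0]],[1,[0,0,9],[0,0,0]],[1,[0,0,2],[0,0,0]],[1,[0,0,0],[0,0,0]],[1,[0,0,0],[0,0,0]]])

```text
time_s: 28.92
ee_pos: [0.5997, -0.025, 0.016]
eef_rot: [3.141, 0.0, 1.579]
force: [-0.4, -0.4, -4.5]
grip_width: 0.0495
grip_force: 50.0
```

Call:
carry_out(commands=[[1,[0,0,1],[0,0,0]],[1,[0,0,0],[0,0,0]],[1,[0,0,0],[0,0,0]]])

```text
time_s: 29.3
ee_pos: [0.5994, -0.0249, 0.0145]
eef_rot: [3.142, 0.0, 1.579]
force: [0.3, 0.1, -4.7]
grip_width: 0.0496
grip_force: 50.0
```

Call:
carry_out(commands=[[1,[0,0,1],[0,0,0]],[1,[0,0,0],[0,0,0]],[1,[0,0,0],[0,0,0]]])

```text
time_s: 29.68
ee_pos: [0.5995, -0.025, 0.0138]
eef_rot: [3.141, 0.0, 1.579]
force: [-2.1, 0.1, 2.5]
grip_width: 0.0495
grip_force: 50.0
```

Call:
carry_out(commands=[[1,[-1,1,0.5],[0,0,0]],[1,[-1,1,0],[0,0,0]],[1,[-1,1,0],[0,0,0]],[1,[-1,1,0],[0,0,0]],[1,[0,0,0],[0,0,0]]])

```text
time_s: 30.3
ee_pos: [0.6037, -0.0284, 0.0138]
eef_rot: [3.141, -0.001, 1.579]
force: [-3.4, 3.9, 8.3]
grip_width: 0.05
grip_force: 50.0
```

Call:
carry_out(commands=[[1,[0,1,0],[0,0,0]],[1,[0,1,0],[0,0,0]],[1,[0,0,0],[0,0,0]]])

```text
time_s: 30.68
ee_pos: [0.6049, -0.0287, 0.0138]
eef_rot: [-3.14, -0.0, 1.579]
force: [-11.3, 1.9, 12.5]
grip_width: 0.0495
grip_force: 50.0
```

Call:
carry_out(commands=[[1,[-1,0,0],[0,0,0]],[1,[-1,0,0],[0,0,0]],[1,[-1,0,0],[0,0,0]],[1,[0,0,0],[0,0,0]]])

```text
time_s: 31.18
ee_pos: [0.605, -0.03, 0.0138]
eef_rot: [-3.141, -0.002, 1.58]
force: [-10.2, 12.6, 13.3]
grip_width: 0.0497
grip_force: 50.0
```

Call:
carry_out(commands=[[1,[-0.5,0.7,0],[0,0,0]],[1,[0,0,0],[0,0,0]],[1,[0,0,0],[0,0,0]],[1,[0,0,0],[0,0,0]],[1,[0,0,0],[0,0,0]]])

```text
time_s: 31.8
ee_pos: [0.605, -0.0301, 0.0139]
eef_rot: [-3.139, -0.003, 1.58]
force: [-15.9, 14.4, 16.7]
grip_width: 0.0495
grip_force: 50.0
```

Run:
```python
from fit import *
from go import rel
C={n:ctrl.camera(n) for n in("top","scene","wrist")}
for n in C: print(n,[(t,np.round(d["at"],4).tolist(),round(d["score"],2)) for t in("plinth","jig_corner","stop_far","stop_right","caddy","caddy_bar","hook_seat","dark_plinth","sculpture","bowl") for d in ctrl.place_of(t,n)[:1]])
rel(None); print(ctrl.get_obs()["moment"].round(3))
```

```text
top [('jig_corner', [0.7575, -0.1112, 0.0024], 0.32), ('stop_far', [0.6399, 0.0129, 0.0095], 0.67), ('caddy', [0.435, 0.2971, 0.0753], 0.93), ('caddy_bar', [0.438, 0.2952, 0.2005], 0.59), ('hook_seat', [0.4369, 0.2968, 0.1962], 0.62), ('dark_plinth', [0.4705, -0.2542, 0.0063], 0.56), ('sculpture', [0.7579, -0.1099, 0.0026], 0.65), ('bowl', [0.7567, 0.2557, -0.0027], 0.78)]
scene [('plinth', [0.6068, -0.0297, 0.0105], 0.82), ('jig_corner', [0.6296, -0.061, 0.0127], 0.73), ('stop_far', [0.637, 0.0103, 0.0119], 0.94), ('stop_right', [0.4391, 0.2951, 0.1995], 0.59), ('caddy', [0.431, 0.2923, 0.0751], 0.79), ('caddy_bar', [0.44, 0.2933, 0.1994], 0.9), ('hook_seat', [0.4341, 0.2978, 0.2001], 0.7), ('dark_plinth', [0.4683, -0.256, 0.0026], 0.82), ('sculpture', [0.7595, -0.113, 0.0009], 0.67), ('bowl', [0.7562, 0.2538, 0.003], 0.72)]
wrist [('plinth', [0.6052, -0.0335, 0.0113], 0.97), ('jig_corner', [0.5545, -0.066, 0.0133], 0.59), ('stop_far', [0.6348, 0.01, 0.0158], 0.92), ('stop_right', [0.5526, -0.0685, 0.0105], 0.9), ('dark_plinth', [0.5568, 0.0117, 0.0001], 0.72)]
t 33.45 pos [ 0.605  -0.0301  0.0138] rot [-3.1388e+00 -3.0000e-03  1.5799e+00] F [-16.48  14.18  18.01] w 0.0496 gf 50.0
[2.948 2.943 0.32 ]
```

Far-stop contact is certain. The y force might still be friction, so I'll ease x and z and see whether y advances.

Call:
carry_out(commands=[[1,[0,-1.6,-0.8],[0,0,0]],[1,[0,0,0],[0,0,0]],[1,[0,0,0],[0,0,0]]])

```text
time_s: 33.83
ee_pos: [0.6046, -0.0324, 0.0138]
eef_rot: [3.141, -0.0, 1.579]
force: [-0.4, 2.2, 0.4]
grip_width: 0.0497
grip_force: 50.0
```

Call:
carry_out(commands=[[1,[-1,0,0],[0,0,0]],[1,[0,0,0],[0,0,0]],[1,[0,0,0],[0,0,0]]])

```text
time_s: 34.2
ee_pos: [0.6048, -0.0336, 0.0138]
eef_rot: [3.141, 0.0, 1.579]
force: [1.1, 0.5, -1.0]
grip_width: 0.0497
grip_force: 50.0
```

It was friction: y moves freely with x and z eased. I'll keep going to the right stop with a light load.

Call:
carry_out(commands=[[1,[-1,0,0],[0,0,0]],[1,[0,0,0],[0,0,0]],[1,[0,0,0],[0,0,0]]])

```text
time_s: 34.58
ee_pos: [0.6047, -0.0339, 0.0138]
eef_rot: [3.141, -0.001, 1.579]
force: [0.9, 5.7, -0.8]
grip_width: 0.0498
grip_force: 50.0
```

Call:
carry_out(commands=[[1,[-1,0,0],[0,0,0]],[1,[0,0,0],[0,0,0]],[1,[0,0,0],[0,0,0]]])

```text
time_s: 34.95
ee_pos: [0.6047, -0.0339, 0.0139]
eef_rot: [3.141, -0.002, 1.579]
force: [0.6, 10.6, -0.4]
grip_width: 0.0495
grip_force: 50.0
```

Call:
carry_out(commands=[[1,[-1,0,0],[0,0,0]],[1,[0,0,0],[0,0,0]],[1,[0,0,0],[0,0,0]]])

```text
time_s: 35.33
ee_pos: [0.6047, -0.034, 0.0139]
eef_rot: [3.141, -0.003, 1.58]
force: [0.8, 16.2, 1.7]
grip_width: 0.0497
grip_force: 50.0
```

Call:
carry_out(commands=[[1,[1.5,1,0],[0,0,0]],[1,[0,0,0],[0,0,0]],[1,[0,0,0],[0,0,0]]])

```text
time_s: 35.7
ee_pos: [0.6049, -0.0339, 0.0138]
eef_rot: [-3.14, -0.001, 1.579]
force: [-5.0, 7.6, 5.4]
grip_width: 0.0497
grip_force: 50.0
```

Call:
carry_out(commands=[[1,[0,1,0],[0,0,0]],[1,[0,0,0],[0,0,0]],[1,[0,0,0],[0,0,0]]])

```text
time_s: 36.08
ee_pos: [0.605, -0.0339, 0.0138]
eef_rot: [-3.138, -0.001, 1.579]
force: [-12.3, 8.3, 10.0]
grip_width: 0.0495
grip_force: 50.0
```

Call:
carry_out(commands=[[1,[-0.8,0.3,-0.7],[0,0,0]],[1,[0,0,0],[0,0,0]],[1,[0,0,0],[0,0,0]],[1,[0,0,0],[0,0,0]],[1,[0,0,0],[0,0,0]],[1,[0,0,0],[0,0,0]]])

```text
time_s: 36.83
ee_pos: [0.605, -0.0339, 0.0139]
eef_rot: [-3.137, -0.003, 1.579]
force: [-9.9, 12.1, 4.6]
grip_width: 0.0498
grip_force: 50.0
```

Run:
```python
from go import *
for n in("scene","wrist"):
    ctrl.camera(n)
    print(n,[(t,np.round(d["at"],4).tolist(),round(d["score"],2)) for t in("plinth","jig_corner","caddy_bar") for d in ctrl.place_of(t,n)[:1]])
rel(None)
```

```text
scene [('plinth', [0.6077, -0.035, 0.0107], 0.56), ('jig_corner', [0.6292, -0.0603, 0.0141], 0.86), ('caddy_bar', [0.4364, 0.2983, 0.1991], 0.59)]
wrist [('plinth', [0.6062, -0.0363, 0.0115], 0.58)]
t 37.23 pos [ 0.605  -0.0339  0.014 ] rot [-3.1368e+00 -2.5000e-03  1.5794e+00] F [-11.15  11.96   4.79] w 0.0498 gf 50.0
```

Both pushes are steady at about 11 N and 12 N, and the plinth's position matches the corner seat. Handing in.

```bash
python3 -c "
from station import ctrl
print(ctrl.hand_in())"
```

```text
the job is handed in; nothing more can be done
None
```

I handed the job in at about 37 s; `hand_in()` gave no verdict. At that point the caddy hung free on the hook, and the white plinth was gripped in the corner, pushed about 11 N towards the far stop and 12 N towards the right stop.

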